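# Take the bar-headed punch off the keyhole rack and stand it on the punching block

### The arm

A 6-joint arm with a two-finger parallel gripper is mounted at the origin on the work surface. World frame = base frame: x ahead of the robot, y to its left, z up, the work surface at z = 0. Lengths are in m, angles in degrees, forces in N, time in s.
With the tool pointing down it reaches from about 0.4 to 0.825 m from the base axis. Payload 7 kg.
Tool frame: the origin (TCP) lies between the finger pads; the fingertips stand 19 mm ahead of it and the grasp point (between the pads) is the TCP; x points along the fingers, y is the direction in which the jaws open and shut, and the axes are right-handed (so a half turn about x gives the same grasp; the last joint's range is limited). The gripper opens to 88 mm and grips with 3 to 60 N. Pads are 19 mm wide; open, the fingers measure 130 mm over their backs; the gripper's body (78 mm by 193 mm) begins 47 mm behind the grasp point.
Start: joints at [81.538, 20.546, 0.682, 0, -70.136, -16.507], TCP at [0.285, 0.612, 0.218] pointing down, gripper open.
Joint ranges: [-176.03, 176.03], [-82.01, 121.73], [-58.28, 71.71], [-173.87, 95.51], [-174.79, -0.11], [-173.66, 173.66]. Speed limits (degrees/s): [136.94, 136.94, 172.46, 180, 180, 180].

### API

Orientations are given as [roll, pitch, yaw] about the fixed x, y, z axes, in that order (R = Rz(yaw) Ry(pitch) Rx(roll)).
In Python, from plant import r gives the robot as it stands.
- The arm moves only by the tool send_rows, never from a script. Its argument "plan" is a list of rows, each a list of 2 entries, a list of its own where there are three numbers: the shift along the tool's x, y, z scaled (see below), then the turn, a rotation vector about the tool's x, y, z scaled (see below). A call has exactly 5 rows; each row is the pose to reach, as a shift and turn from the pose measured when the call began, along the tool's axes at that moment; what a row does not reach only later rows make up. The controller multiplies each number of a shift by 0.15 m and each number of a turn by pi/4 rad. A row lasts 1/10 s, in which the tool goes at most 50 mm and 8.59 degrees, less where a joint would pass 70% of its speed; a pose out of reach is approached as far as the arm can. A call with a number of a shift or a turn outside -1 to 1 is refused whole. A call with a gripper value outside its range is refused whole. "jaw" is the opening, from -1 (shut) to 1 (fully open), so that 0 is half open, set as the call begins (left out, the last holds). The fingers move at their own pace and stop on an object; "force" is the grip in N (left out, the last holds). Time passes only in rows, so rows that repeat a pose let the fingers close, or fill a call up. It gives the time, the measured TCP pose, the force and the opening at its end, in the units of the state.
- r.get_state(): the state, without advancing time (a new reading comes with each control period).
- r.capture(name): name is "side" or "top" or "wrist"; returns a dict with "color" (420x560x3 uint8, red, green, blue), "range_z" (420x560 float32, m along the optical axis (not along the pixel's ray), 0 where there is no reading), "mtx" (3x3 intrinsics, pixels), "pose" (4x4, takes a point from camera to world coordinates). Camera axes: x right, y down, z forward; pixel columns grow to the right and rows downward; lengths in m; the calibration is good to about 2 mm. A picture is of the moment at which its call begins.
- r.close_job(): hands the job in, once; it reports no verdict.
Trained networks look in a picture, given as the dict that the camera call returned (one of the last four; its "shot" number tells which), for a name from the list of things; names that differ only in an ending like _2 or _b are one class to them, and where a whole thing is asked for, a point or a joint stands for the part that bears it (a point fixed in the world has none). Each returns a list of dicts, best first, with "score" (0 to 1); they miss things now and then, are a little off and sometimes report something else, mostly with a low value. They report only what shows in the picture. A call takes as long as a camera call. They do not tell look-alikes from the thing itself.
- r.find_in(picture, target): "uv" ([column, row] in pixels, amid what is visible of it).
- r.trace(picture, target): "mask" (420x560 bool, what is visible of it) and "uv" ([column, row] in pixels, amid what is visible of it).
The state is a dict: "time_s": time; "joints": joint angles; "qd": joint speeds; "joint_torque": joint torques, N m; "tcp_pos": TCP position; "eef_rot": TCP orientation; "contact_force": force on the tool from outside, world axes, zero at the start; "moment": the same for the moment, N m; "gripper_width": finger opening in m.
Only numpy, scipy, OpenCV 4.12 (cv2) and the standard library are available. Lean on these libraries where they do the work, as an engineer would, in place of code of your own. Each camera call takes 0.05 s, during which the arm holds its last target. There are 200 camera calls.

### The job

Three steel drive punches hang in the keyhole slots of the wooden rack. Take the one with the flat oblong bar head (the others have round heads): slide it along its slot to the wide end, lift it up out of the rack, and stand it upright on its foot on the middle of the white punching block.

Things in the scene. Friction and masses are not known exactly. Their poses are not given: they have to be found in the camera images.
- punch_head (a point): Centre of the wanted steel punch's head: an upright bar 20 mm thick (x; grip across this), 46 mm wide (y), 44 mm high (z up). Below it: a round collar, 40 mm across, 22 to 26 mm down, resting on the rack; a 10 mm shank; from 51 mm down a foot 34 mm across, its flat underside 106 mm down. 0.3 kg. Hangs in one of three slots, bar across it, turning freely; the other punches have round heads.
- rack: Fixed wooden rack: level plate 130 (x) by 280 (y) by 8 mm, its top 110 mm above the table; origin on the table under its centre, z up. Three keyhole slots along x, at y = -85, 0, 85 mm: narrow part 20 mm wide from x = 47 to 7 mm, where the punches hang (x about 28 to 40; a foot cannot rise here); wide end a hole 58 mm across centred at x = -22 mm, where foot and collar pass freely.
- block_top (a point): Centre of the top face of the fixed white plastic punching block, 120 by 120 mm, 15 mm high, lying on the table (x and y along its sides, z up).
Not all that is in view belongs to the job. What is shaped like the part that bears punch_head but orange is not meant. Of the things that look like the part that bears block_top, take the one that is farthest to the robot's right at the start.

How it is judged (in metres and radians):
On the way, in this order (a step that is already met when the one before it is completed fails the run):
1. the punch has been slid along its slot to the wide end, its shank still down in the slot (x of punch_head in the frame of rack between -0.05 and -0.004 m and z of punch_head in the frame of rack below 0.17 m), for 0.03 s.
2. it has been lifted up out of the rack, its foot above the plate (z of punch_head in the frame of rack above 0.21 m), for 0.03 s.
At the end, for the whole second after the job is handed in: The bar-headed punch stands upright (within 7 degrees) and at rest on its foot on the punching block, its axis within 40 mm of the block's centre, released (horizontal distance between punch_head and block_top below 0.04 m and z of punch_head in the frame of block_top between 0.098 and 0.112 m and angle between punch_head's own z axis and vertical below 0.12 rad and contact force between punch and block above 0.5 N and linear speed of punch below 0.03 m/s); the robot touches nothing.
It also fails if it takes over 45 s, if anything falls off the work surface, if the arm or the gripper's body presses on something with over 40 N, if the wrist force passes 120 N, or if a joint passes its speed limit or range.

## Working session

There is one attempt and no reset: what is moved stays moved. The work goes in short steps, Python scripts to look and compute and a tool call to move; the robot and the scene stay as the last step left them, time stands still between calls to the robot, and variables do not carry over. Pictures are saved under pics/ and viewed, about 8 in all and at most 12, crops included, and the job is handed in when it is done.

Besides the shell and the picture viewer there is one more tool, called in YAML: its name, and indented under it one key for each argument. send_rows: Moves the arm, as the interface text tells. Its arguments: {"type":"object","properties":{"plan":{"type":"array"},"jaw":{"type":"number"},"force":{"type":"number"}},"required":["plan"]}

```bash
mkdir -p pics
cat > h.py <<'E'
import numpy as np, cv2
from plant import r
def pts(p):
    z=p["range_z"]; K=p["mtx"]; v,u=np.mgrid[:420,:560]
    c=np.stack([(u-K[0,2])/K[0,0]*z,(v-K[1,2])/K[1,1]*z,z],-1)
    w=c@p["pose"][:3,:3].T+p["pose"][:3,3]; w[z<=0]=np.nan
    return w
def save(p,n,box=None,s=1):
    im=p["color"][:,:,::-1]
    if box: im=im[box[1]:box[3],box[0]:box[2]]
    cv2.imwrite("pics/"+n,cv2.resize(im,None,fx=s,fy=s))
E
python3 - <<'E'
from h import *
s=r.get_state(); print({k:np.round(v,3).tolist() for k,v in s.items()})
ims=[]
for n in("top","side"):
    p=r.capture(n); W=pts(p); ims.append(p["color"])
    for t in("punch_head","rack","block_top"):
        for d in r.trace(p,t):
            m=d["mask"]; w=W[m]; print(n,t,round(d["score"],2),np.round(d["uv"]),np.round(np.nanmedian(w,0),3),np.round(np.nanpercentile(w,2,axis=0),3),np.round(np.nanpercentile(w,98,axis=0),3),p["color"][m].mean(0).round())
    save(p,n+".png",s=1.4)
E
```

```text
{'time_s': 0.0, 'joints': [81.537, 20.59, 0.634, -0.019, -70.138, -16.507], 'qd': [0.068, -0.018, -0.037, 0.072, -0.1, 0.031], 'joint_torque': [-0.0, -58.272, 29.306, 6.997, 0.007, -0.0], 'tcp_pos': [0.285, 0.611, 0.217], 'eef_rot': [95.704, 89.904, -109.273], 'contact_force': [-0.386, -0.427, 0.481], 'moment': [-0.014, -0.01, 0.002], 'gripper_width': 0.087}
top punch_head 0.9 [177. 180.] [0.564 0.202 0.145] [0.554 0.182 0.04 ] [0.585 0.225 0.16 ] [133. 123. 110.]
top punch_head 0.9 [117. 220.] [0.492 0.319 0.101] [0.48  0.303 0.001] [0.513 0.345 0.13 ] [160.  84.  35.]
top rack 0.91 [230. 179.] [0.552 0.107 0.11 ] [ 0.468 -0.028  0.021] [0.639 0.25  0.113] [205. 157. 104.]
top block_top 0.9 [244. 289.] [0.369 0.076 0.016] [0.312 0.019 0.012] [0.426 0.135 0.02 ] [237. 225. 207.]
top block_top 0.74 [404. 222.] [ 0.513 -0.254  0.015] [ 0.456 -0.311  0.01 ] [ 0.572 -0.196  0.019] [227. 215. 193.]
side punch_head 0.92 [250. 384.] [0.494 0.337 0.087] [ 0.48   0.285 -0.   ] [0.516 0.352 0.128] [225. 116.   5.]
side punch_head 0.64 [220. 278.] [0.567 0.219 0.147] [0.555 0.188 0.111] [0.588 0.231 0.158] [187. 175. 154.]
side rack 0.79 [251. 305.] [0.542 0.226 0.107] [ 0.467 -0.018  0.005] [0.615 0.265 0.11 ] [213. 170. 103.]
side block_top 0.76 [306. 184.] [ 0.513 -0.238  0.013] [ 0.456 -0.308 -0.001] [ 0.574 -0.191  0.015] [237. 233. 217.]
side block_top 0.62 [359. 293.] [0.37  0.09  0.014] [0.312 0.021 0.001] [0.43  0.142 0.016] [244. 239. 224.]
```

View pics/top.png

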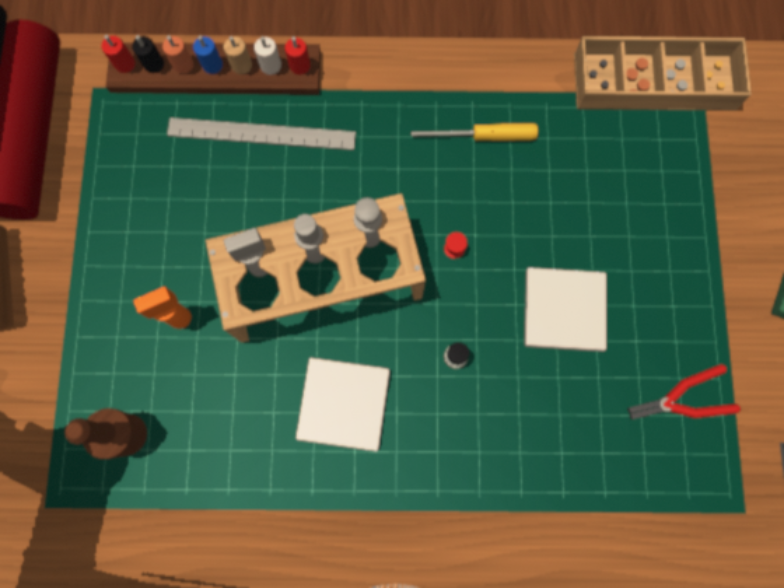

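View pics/side.png

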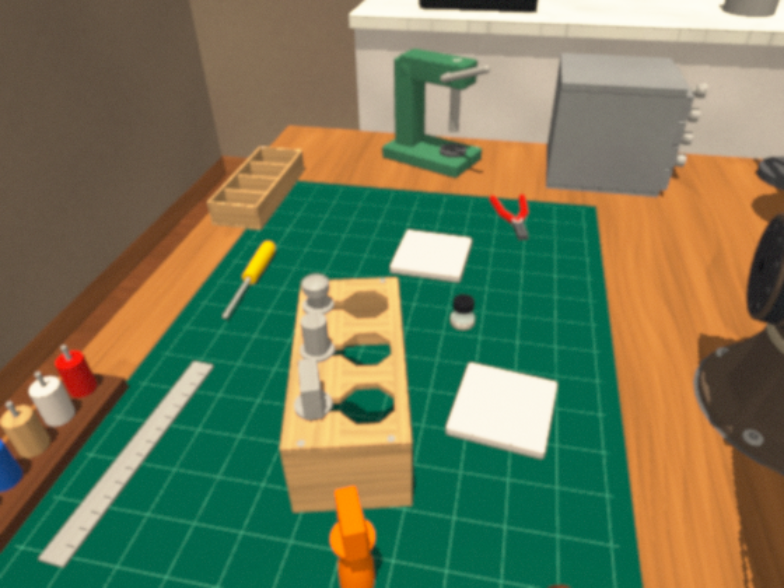

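Candidates, in top-image native pixels:
- Steel bar head: (177,180), at the left end of the rack. This is the wanted one.
- Round heads: (219,164) and (263,150). Not wanted.
- Orange bar punch off the rack: (117,220). A decoy.
- Blocks: (244,289) and (404,222). The right-hand one, at y≈-0.25, is wanted.

Next I'll measure the rack's yaw and the bar's yaw, and take a close crop.

Run:
```python
from h import *
p=r.capture("top"); W=pts(p)
z=W[...,2]
reg=(W[...,0]>.45)&(W[...,0]<.66)&(W[...,1]>-.05)&(W[...,1]<.27)
m=reg&(z>.104)&(z<.116); q=W[m][:,:2].astype(np.float32)
print("plate",m.sum(),cv2.minAreaRect(q*1000))
hb=reg&(z>.148)&(z<.17)&(W[...,1]>.165)
q=W[hb]; print("bar top",len(q),np.median(q,0).round(4),cv2.minAreaRect((q[:,:2]*1000).astype(np.float32)))
for d in r.trace(p,"block_top"):
    q=W[d["mask"]]; print("block",np.nanmedian(q,0).round(4),cv2.minAreaRect((q[np.isfinite(q[:,0]),:2]*1000).astype(np.float32)))
h=reg&(z>.135); print("max z",np.nanmax(z[reg]))
n,l,st,c=cv2.connectedComponentsWithStats(h.astype(np.uint8))
for i in range(1,n):
    if st[i,4]>20: print(c[i],W[l==i].mean(0).round(3),W[l==i].max(0).round(3))
p=r.capture("top");save(p,"crop.png",(130,120,320,260),4)
```

```text
plate 6219 ((558.93994140625, 113.77334594726562), (131.79212951660156, 280.80767822265625), 14.569965362548828)
bar top 300 [0.5702 0.2038 0.1576] ((571.6422119140625, 204.65179443359375), (21.362464904785156, 45.67353820800781), 22.097509384155273)
block [0.369 0.077 0.016] ((370.3488464355469, 77.03736877441406), (127.00030517578125, 128.96124267578125), 83.39403533935547)
block [ 0.5119 -0.253   0.0147] ((514.895263671875, -254.21652221679688), (119.29020690917969, 120.47722625732422), 86.80160522460938)
max z 0.16287851619307003
[261.89377289 150.00732601] [0.616 0.041 0.15 ] [0.635 0.058 0.156]
[218.09311741 161.57894737] [0.591 0.122 0.155] [0.607 0.137 0.162]
[173.40555556 172.40277778] [0.569 0.203 0.154] [0.589 0.228 0.163]
```

View pics/crop.png

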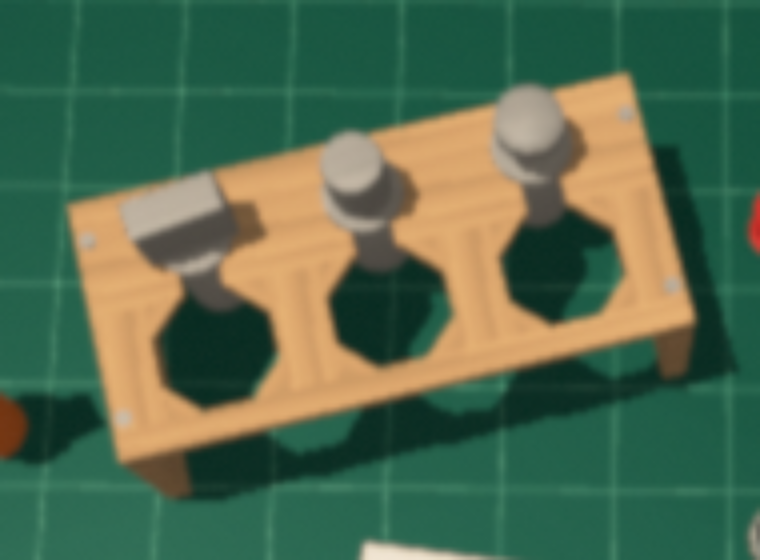

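The crop confirms it: the steel bar head is in the left slot, and the two other heads are round. The rack centre is (0.559,0.114) with yaw 14.6°. The head is at (0.571,0.2045) with yaw 22°, which gives rack-frame x of 0.034 and y of 0.085, so it fits the slot.

```bash
cat > go.py <<'E'
import sys
from h import *
from scipy.spatial.transform import Rotation as R
# usage: go.py yaw x y z [x y z ...]  -> rows' shift & turn units
s=r.get_state(); T=R.from_euler("xyz",s["eef_rot"],degrees=True); p=np.array(s["tcp_pos"])
yaw=np.radians(float(sys.argv[1])); a=np.array(sys.argv[2:],float).reshape(-1,3)
best=None
for k in(0,np.pi):
    y=np.array([np.cos(yaw+k),np.sin(yaw+k),0]); x=np.array([0,0,-1.]); M=np.stack([x,y,np.cross(x,y)],1)
    v=(T.inv()*R.from_matrix(M)).as_rotvec(); print("turn",(v/(np.pi/4)).round(3),"deg",np.degrees(np.linalg.norm(v)).round(1))
print("tcp",p.round(4),"tool y yaw",np.degrees(np.arctan2(*T.as_matrix()[1::-1,1])).round(2),"w",s["gripper_width"],"F",np.round(s["contact_force"],1),"j",np.round(s["joints"],1),"t",s["time_s"])
for b in a: print("shift",(T.inv().apply(b-p)/.15).round(3))
E
python3 go.py 22.1 .37 .52 .3  .571 .2045 .3
```

```text
turn [-3.046  0.     0.   ] deg 137.1
turn [ 0.954  0.    -0.   ] deg 42.9
tcp [0.2849 0.6119 0.2181] tool y yaw -114.97 w 0.08759715388222493 F [ 0.9 -0.1 -0. ] j [ 81.5  20.5   0.7  -0.  -70.1 -16.5] t 0.55
shift [-0.546  0.316 -0.773]
shift [-0.546  1.657 -2.875]
```

send_rows:
  plan:
    - [[-0.2, 0.05, -0.1], [0.19, 0, 0]]
    - [[-0.4, 0.14, -0.25], [0.38, 0, 0]]
    - [[-0.5, 0.26, -0.45], [0.57, 0, 0]]
    - [[-0.55, 0.41, -0.71], [0.76, 0, 0]]
    - [[-0.55, 0.55, -0.96], [0.95, 0, 0]]
  jaw: 1
  force: 40

```text
time_s: 1.05
tcp_pos: [0.3815, 0.4755, 0.3024]
eef_rot: [-51.1, 89.8, 60.9]
contact_force: [0.4, 1.6, -0.1]
gripper_width: 0.0876
```

```bash
python3 go.py 22.1 .571 .2045 .26 .571 .2045 .2
```

```text
turn [ 3.997  0.005 -0.004] deg 179.9
turn [-0.003  0.002  0.003] deg 0.2
tcp [0.3815 0.4755 0.3024] tool y yaw -158.02 w 0.08760555003876762 F [ 0.4  1.6 -0.1] j [ 69.6  11.9  -0.3   0.  -77.6 -47.6] t 1.05
shift [ 0.28  -0.494 -2.149]
shift [ 0.68  -0.494 -2.15 ]
```

send_rows:
  plan:
    - [[0, -0.04, -0.2], [0, 0, 0]]
    - [[0, -0.08, -0.4], [0, 0, 0]]
    - [[0, -0.13, -0.6], [0, 0, 0]]
    - [[0, -0.18, -0.8], [0, 0, 0]]
    - [[0, -0.23, -1.0], [0, 0, 0]]

```text
time_s: 1.55
tcp_pos: [0.4702, 0.3482, 0.3025]
eef_rot: [-51.8, 89.8, 60.2]
contact_force: [0.2, -0.2, 0.7]
gripper_width: 0.0877
```

send_rows:
  plan:
    - [[0.02, -0.05, -0.2], [0, 0, 0]]
    - [[0.05, -0.1, -0.4], [0, 0, 0]]
    - [[0.1, -0.15, -0.6], [0, 0, 0]]
    - [[0.15, -0.2, -0.8], [0, 0, 0]]
    - [[0.2, -0.25, -1.0], [0, 0, 0]]

```text
time_s: 2.05
tcp_pos: [0.5618, 0.2222, 0.2722]
eef_rot: [-54.0, 89.8, 58.0]
contact_force: [-0.1, 0.1, -0.3]
gripper_width: 0.0877
```

```bash
python3 go.py 22.1 .571 .2045 .2 .571 .2045 .14
python3 - <<'E'
from h import *
p=r.capture("wrist"); W=pts(p); save(p,"w1.png")
z=W[...,2]
m=(z>.148)&(z<.17)&(W[...,1]>.165)&(W[...,1]<.245)&(W[...,0]>.53)&(W[...,0]<.61)
q=W[m]; print("bar",m.sum(), q.mean(0).round(4),cv2.minAreaRect((q[:,:2]*1000).astype(np.float32)))
m=(z>.104)&(z<.116)&(W[...,0]>.45)&(W[...,0]<.66); q=W[m]; print(cv2.minAreaRect((q[:,:2]*1000).astype(np.float32)))
E
```

```text
turn [ 3.998  0.006 -0.005] deg 179.9
turn [-0.002  0.003  0.004] deg 0.2
tcp [0.5618 0.2222 0.2722] tool y yaw -158.01 w 0.08769489719766732 F [-0.1  0.1 -0.3] j [ 40.   12.1  -3.9  -0.1 -73.8 -18. ] t 2.05
shift [ 0.481 -0.011 -0.133]
shift [ 0.881 -0.01  -0.134]
bar 1257 [0.5718 0.2049 0.1581] ((571.7990112304688, 205.73855590820312), (19.449878692626953, 45.207157135009766), 22.216510772705078)
((549.9395751953125, 145.92266845703125), (130.72085571289062, 216.4038543701172), 14.713550567626953)
```

View pics/w1.png

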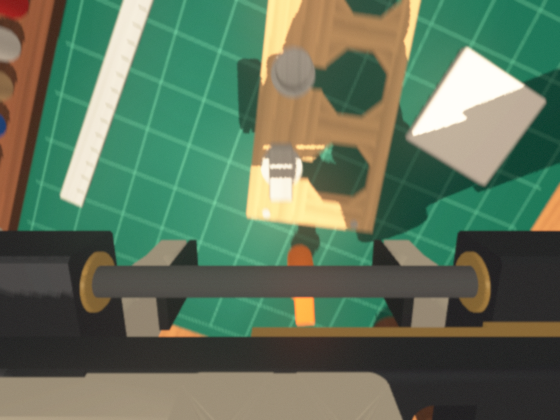

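The wrist view agrees: bar head at (281,172), TCP to the head (0.5718,0.2053), yaw 22.2°. I'll descend to z≈0.142.

send_rows:
  plan:
    - [[0.15, -0.02, -0.13], [0, 0, 0]]
    - [[0.35, -0.02, -0.13], [0, 0, 0]]
    - [[0.55, -0.02, -0.13], [0, 0, 0]]
    - [[0.75, -0.02, -0.13], [0, 0, 0]]
    - [[0.868, -0.02, -0.13], [0, 0, 0]]

```text
time_s: 2.6
tcp_pos: [0.5721, 0.2016, 0.1379]
eef_rot: [66.9, 89.9, 178.8]
contact_force: [-0.6, -0.1, -0.1]
gripper_width: 0.0878
```

```bash
python3 go.py 22.2 .5718 .2053 .142
```

```text
turn [ 3.993e+00 -4.000e-03 -2.000e-03] deg 179.7
turn [-0.007  0.001 -0.002] deg 0.4
tcp [0.5721 0.2016 0.1379] tool y yaw -158.14 w 0.08776419536105176 F [-0.6 -0.1 -0.1] j [ 37.8  17.8 -14.4  -0.1 -57.9 -15.9] t 2.6
shift [-0.027 -0.007  0.024]
```

send_rows:
  plan:
    - [[-0.025, -0.007, 0.024], [0, 0, 0]]
    - [[-0.025, -0.007, 0.024], [0, 0, 0]]
    - [[-0.025, -0.007, 0.024], [0, 0, 0]]
    - [[-0.025, -0.007, 0.024], [0, 0, 0]]
    - [[-0.025, -0.007, 0.024], [0, 0, 0]]
  jaw: -1
  force: 40

```text
time_s: 3.1
tcp_pos: [0.5721, 0.2056, 0.1427]
eef_rot: [10.3, 89.9, 122.2]
contact_force: [-1.0, -0.7, -0.7]
gripper_width: 0.0531
```

send_rows:
  plan:
    - [[0, 0, 0], [0, 0, 0]]
    - [[0, 0, 0], [0, 0, 0]]
    - [[0, 0, 0], [0, 0, 0]]
    - [[0, 0, 0], [0, 0, 0]]
    - [[0, 0, 0], [0, 0, 0]]

```text
time_s: 3.6
tcp_pos: [0.5721, 0.2056, 0.1427]
eef_rot: [11.0, 89.9, 122.8]
contact_force: [-1.0, -0.2, 0.3]
gripper_width: 0.019
```

```bash
python3 go.py 22.2 .5164 .1906 .1425
```

```text
turn [ 3.993e+00 -0.000e+00 -2.000e-03] deg 179.7
turn [-0.007  0.001 -0.   ] deg 0.3
tcp [0.5721 0.2056 0.1427] tool y yaw -158.13 w 0.018954489805915915 F [-1.  -0.2  0.3] j [ 38.1  17.6 -13.9  -0.1 -58.4 -16.2] t 3.6
shift [0.002 0.382 0.046]
```

send_rows:
  plan:
    - [[-0.008, 0.04, 0.005], [0, 0, 0]]
    - [[-0.008, 0.12, 0.015], [0, 0, 0]]
    - [[-0.008, 0.21, 0.027], [0, 0, 0]]
    - [[-0.008, 0.3, 0.039], [0, 0, 0]]
    - [[-0.008, 0.38, 0.049], [0, 0, 0]]

```text
time_s: 4.1
tcp_pos: [0.5148, 0.1906, 0.1439]
eef_rot: [25.1, 89.9, 137.0]
contact_force: [0.3, 0.3, -4.1]
gripper_width: 0.0191
```

send_rows:
  plan:
    - [[0, 0, 0], [0, 0, 0]]
    - [[0, 0, 0], [0, 0, 0]]
    - [[0, 0, 0], [0, 0, 0]]
    - [[0, 0, 0], [0, 0, 0]]
    - [[0, 0, 0], [0, 0, 0]]

```text
time_s: 4.6
tcp_pos: [0.515, 0.1907, 0.1437]
eef_rot: [33.6, 89.9, 145.5]
contact_force: [-0.2, 0.7, -4.6]
gripper_width: 0.0192
```

```bash
python3 go.py 22.2 .5168 .1908 .143
python3 - <<'E'
from h import *
p=r.capture("side"); save(p,"s2.png",(150,180,350,340),3)
E
```

```text
turn [ 3.993e+00 -1.000e-03 -2.000e-03] deg 179.7
turn [-0.007  0.001 -0.001] deg 0.3
tcp [0.515  0.1907 0.1437] tool y yaw -158.14 w 0.01923834157333264 F [-0.2  0.7 -4.6] j [ 40.7  12.3 -21.2  -0.1 -56.5 -18.8] t 4.6
shift [ 0.005 -0.011 -0.004]
```

View pics/s2.png

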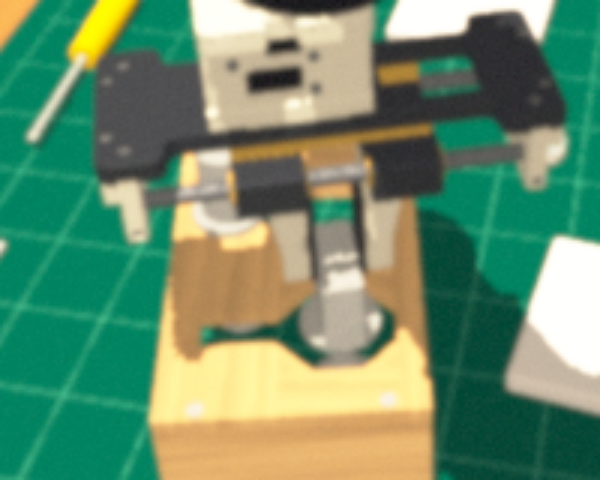

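The side view shows the bar head in the gripper over the middle of the wide hole, at crop pixel (345,300). Rack-frame x is -0.023 and y is 0.0855. Now I'll lift straight up.

send_rows:
  plan:
    - [[-0.12, 0, 0], [0, 0, 0]]
    - [[-0.32, 0, 0], [0, 0, 0]]
    - [[-0.54, 0, 0], [0, 0, 0]]
    - [[-0.76, 0, 0], [0, 0, 0]]
    - [[-0.95, 0, 0], [0, 0, 0]]

```text
time_s: 5.15
tcp_pos: [0.5155, 0.1905, 0.288]
eef_rot: [-0.3, 89.9, 111.5]
contact_force: [-0.5, 0.3, -3.2]
gripper_width: 0.0197
```

```bash
python3 go.py 22.2 .4 -.03 .32 .514 -.254 .32 .514 -.254 .131
```

```text
turn [ 3.992e+00  0.000e+00 -2.000e-03] deg 179.7
turn [-0.008  0.001  0.   ] deg 0.4
tcp [0.5155 0.1905 0.288 ] tool y yaw -158.15 w 0.01966472861256988 F [-0.5  0.3 -3.2] j [ 40.7   6.5  -8.8  -0.1 -74.7 -18.8] t 5.15
shift [-0.215  1.262 -1.078]
shift [-0.217  1.112 -2.747]
shift [ 1.043  1.112 -2.748]
```

send_rows:
  plan:
    - [[-0.07, 0.05, -0.12], [0, 0, 0]]
    - [[-0.14, 0.12, -0.3], [0, 0, 0]]
    - [[-0.2, 0.2, -0.5], [0, 0, 0]]
    - [[-0.2, 0.28, -0.7], [0, 0, 0]]
    - [[-0.2, 0.37, -0.915], [0, 0, 0]]

```text
time_s: 5.65
tcp_pos: [0.5147, 0.041, 0.3176]
eef_rot: [6.1, 89.9, 118.0]
contact_force: [1.1, -0.8, -4.8]
gripper_width: 0.0195
```

send_rows:
  plan:
    - [[0, 0.08, -0.2], [0, 0, 0]]
    - [[0, 0.16, -0.4], [0, 0, 0]]
    - [[0, 0.24, -0.6], [0, 0, 0]]
    - [[0, 0.32, -0.8], [0, 0, 0]]
    - [[0, 0.37, -0.93], [0, 0, 0]]

```text
time_s: 6.15
tcp_pos: [0.5144, -0.1115, 0.3168]
eef_rot: [38.1, 89.9, 149.9]
contact_force: [0.3, 0.8, -3.8]
gripper_width: 0.019
```

```bash
python3 go.py 22.2 .514 -.254 .32 .514 -.254 .16
python3 - <<'E'
from h import *
p=r.capture("side"); W=pts(p)
for d in r.trace(p,"block_top")[:3]:
    q=W[d["mask"]]; q=q[np.abs(q[:,2]-.0145)<.005]; print(d["score"],d["uv"],np.median(q,0).round(4),cv2.minAreaRect((q[:,:2]*1000).astype(np.float32)))
save(p,"s3.png",(150,60,450,285),2.5)
E
```

```text
turn [ 3.991e+00 -2.000e-03 -3.000e-03] deg 179.6
turn [-0.009  0.002 -0.002] deg 0.4
tcp [ 0.5144 -0.1115  0.3168] tool y yaw -158.21 w 0.01899320874620126 F [ 0.3  0.8 -3.8] j [  9.1   3.6  -8.3  -0.1 -78.2  12.7] t 6.15
shift [-0.022  0.355 -0.881]
shift [ 1.045  0.354 -0.883]
0.71 [358.8, 293.4] [0.3694 0.0866 0.0145] ((370.2421875, 79.3515853881836), (122.27371978759766, 119.58562469482422), 82.69940948486328)
0.61 [306.0, 183.5] [ 0.513  -0.2458  0.013 ] ((514.2677612304688, -251.81982421875), (122.83270263671875, 118.41964721679688), 86.83026885986328)
```

View pics/s3.png

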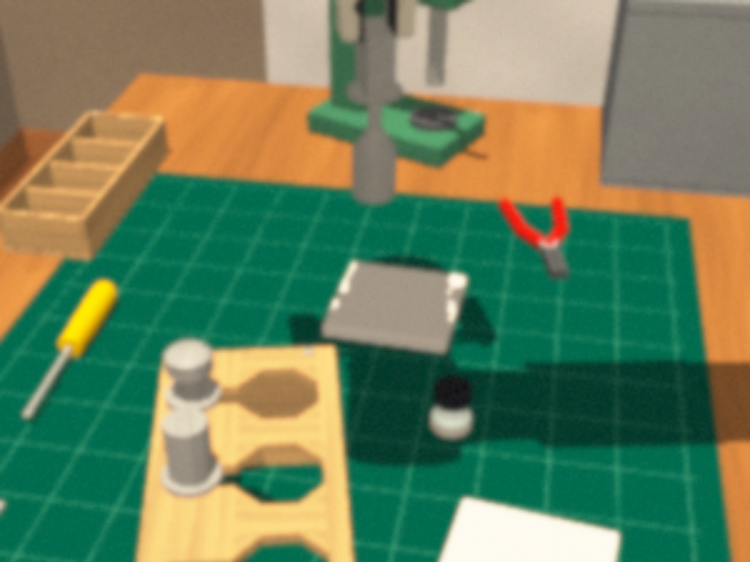

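The side view shows the punch hanging upright, with its foot at crop pixel (372,190). The target block is centred at crop pixel (395,305), about (0.514,-0.253). Next I'll move over it and descend.

send_rows:
  plan:
    - [[0, 0.08, -0.2], [0, 0, 0]]
    - [[0, 0.16, -0.4], [0, 0, 0]]
    - [[0, 0.24, -0.6], [0, 0, 0]]
    - [[0, 0.31, -0.78], [0, 0, 0]]
    - [[0.1, 0.355, -0.878], [0, 0, 0]]

```text
time_s: 6.75
tcp_pos: [0.5142, -0.2563, 0.3026]
eef_rot: [171.1, 90.0, -77.2]
contact_force: [-0.3, 1.0, -3.8]
gripper_width: 0.0194
```

send_rows:
  plan:
    - [[0.15, 0, 0], [0, 0, 0]]
    - [[0.35, 0, 0], [0, 0, 0]]
    - [[0.55, 0, 0], [0, 0, 0]]
    - [[0.75, 0, 0], [0, 0, 0]]
    - [[0.9, 0, 0], [0, 0, 0]]

```text
time_s: 7.25
tcp_pos: [0.5129, -0.2561, 0.1651]
eef_rot: [61.7, 89.9, 173.3]
contact_force: [-0.4, -0.2, -4.0]
gripper_width: 0.0194
```

```bash
python3 go.py 22.2 .514 -.253 .135 .514 -.253 .1275
python3 - <<'E'
from h import *
p=r.capture("side"); save(p,"s4.png",(220,80,380,230),4)
E
```

```text
turn [ 3.987e+00 -4.000e-03 -2.000e-03] deg 179.4
turn [-0.013  0.001 -0.003] deg 0.6
tcp [ 0.5129 -0.2561  0.1651] tool y yaw -158.39 w 0.019421200314958028 F [-0.4 -0.2 -4. ] j [ -7.   13.4 -16.6   0.  -60.1  28.6] t 7.25
shift [ 0.201 -0.015  0.016]
shift [ 0.251 -0.015  0.016]
```

View pics/s4.png

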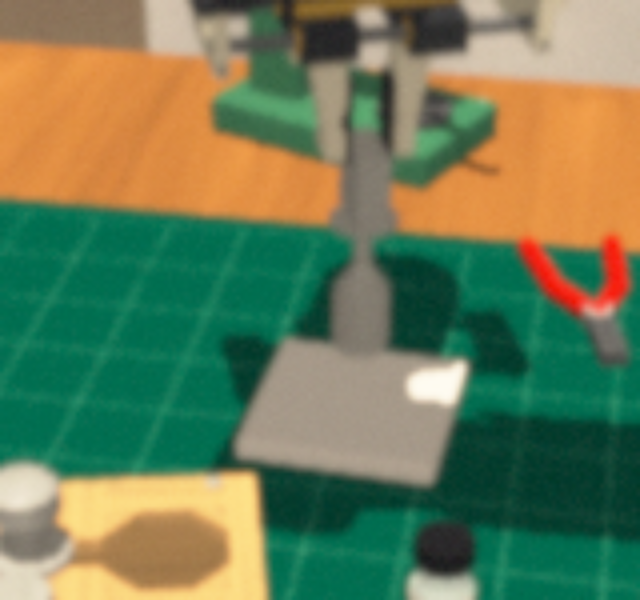

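The punch is upright with its foot at about (360,345), roughly 35 mm above the block and over its middle. I'll lower it to just above contact, then creep down.

send_rows:
  plan:
    - [[0.06, -0.01, 0.01], [0, 0, 0]]
    - [[0.13, -0.015, 0.016], [0, 0, 0]]
    - [[0.19, -0.015, 0.016], [0, 0, 0]]
    - [[0.22, -0.015, 0.016], [0, 0, 0]]
    - [[0.23, -0.015, 0.016], [0, 0, 0]]

```text
time_s: 7.8
tcp_pos: [0.5128, -0.2526, 0.1278]
eef_rot: [56.7, 89.7, 168.3]
contact_force: [-0.6, 0.2, 5.9]
gripper_width: 0.0192
```

send_rows:
  plan:
    - [[0.005, 0, 0], [0, 0, 0]]
    - [[0.008, 0, 0], [0, 0, 0]]
    - [[0.011, 0, 0], [0, 0, 0]]
    - [[0.014, 0, 0], [0, 0, 0]]
    - [[0.014, 0, 0], [0, 0, 0]]

```text
time_s: 8.3
tcp_pos: [0.5138, -0.2532, 0.1279]
eef_rot: [72.2, 89.8, -176.2]
contact_force: [-2.3, 2.1, 9.2]
gripper_width: 0.0192
```

Contact made at z=0.128, as predicted. I'll ease the pressure and open.

send_rows:
  plan:
    - [[-0.004, 0, 0], [0, 0, 0]]
    - [[-0.004, 0, 0], [0, 0, 0]]
    - [[-0.004, 0, 0], [0, 0, 0]]
    - [[-0.004, 0, 0], [0, 0, 0]]
    - [[-0.004, 0, 0], [0, 0, 0]]

```text
time_s: 8.8
tcp_pos: [0.5136, -0.2531, 0.1281]
eef_rot: [69.4, 89.8, -179.0]
contact_force: [-0.3, 0.2, -4.5]
gripper_width: 0.0191
```

send_rows:
  plan:
    - [[0, 0, 0], [0, 0, 0]]
    - [[0, 0, 0], [0, 0, 0]]
    - [[0, 0, 0], [0, 0, 0]]
    - [[0, 0, 0], [0, 0, 0]]
    - [[0, 0, 0], [0, 0, 0]]
  jaw: 0.6

```text
time_s: 9.3
tcp_pos: [0.5137, -0.2532, 0.1283]
eef_rot: [70.7, 89.8, -177.7]
contact_force: [-0.1, 0.9, -0.2]
gripper_width: 0.0539
```

send_rows:
  plan:
    - [[0, 0, 0], [0, 0, 0]]
    - [[-0.05, 0, 0], [0, 0, 0]]
    - [[-0.15, 0, 0], [0, 0, 0]]
    - [[-0.35, 0, 0], [0, 0, 0]]
    - [[-0.6, 0, 0], [0, 0, 0]]

```text
time_s: 9.8
tcp_pos: [0.5132, -0.253, 0.2186]
eef_rot: [65.2, 89.7, 176.8]
contact_force: [0.9, -0.1, 0.0]
gripper_width: 0.07
```

send_rows:
  plan:
    - [[-0.15, 0, 0], [0, 0, 0]]
    - [[-0.3, 0, 0], [0, 0, 0]]
    - [[-0.4, 0, 0], [0, 0, 0]]
    - [[-0.4, 0, 0], [0, 0, 0]]
    - [[-0.4, 0, 0], [0, 0, 0]]

```text
time_s: 10.3
tcp_pos: [0.5134, -0.2528, 0.2787]
eef_rot: [62.1, 89.7, 173.7]
contact_force: [-0.9, 0.2, -0.9]
gripper_width: 0.0699
```

Run:
```python
from h import *
p=r.capture("top"); W=pts(p)
m=(W[...,2]>.135)&(W[...,2]<.155)&(abs(W[...,0]-.514)<.05)&(abs(W[...,1]+.253)<.05)
if m.sum(): print("top",m.sum(),W[m].mean(0).round(4),W[m].std(0).round(4))
p=r.capture("side"); W=pts(p); save(p,"s5.png",(220,60,380,230),3.5)
m=(W[...,2]>.1)&(W[...,2]<.155)&(abs(W[...,0]-.514)<.05)&(abs(W[...,1]+.253)<.05)
print("side",m.sum(),W[m].mean(0).round(4),W[m].max(0).round(4))
print(r.get_state()["time_s"],r.get_state()["contact_force"])
```

```text
side 276 [ 0.5115 -0.2388  0.1267] [ 0.5294 -0.2228  0.1429]
10.4 [0.44689918 0.02965415 0.45468583]
```

View pics/s5.png

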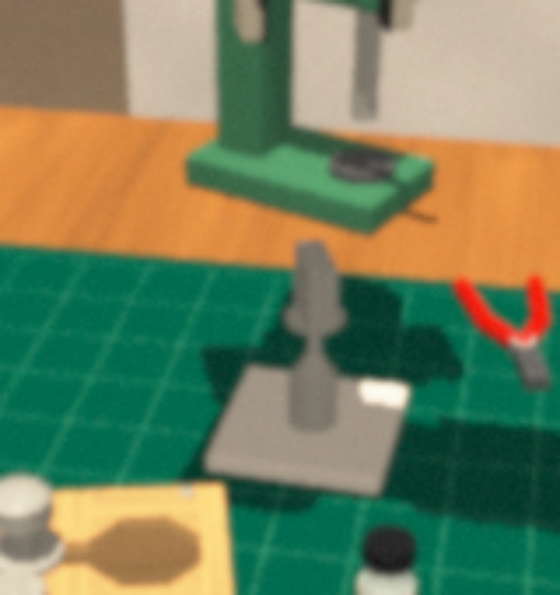

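The punch stands upright and free at the middle of the block, with its foot at (312,415). Its head top is at 0.143 m, and 0.1427 m was expected.

```bash
python3 -c "
from plant import r
print(r.close_job())"
```

```text
the job is handed in; nothing more can be done
None
```

The job is handed in. The steel bar-headed punch was slid to the wide end of its slot, lifted out of the rack, and set upright on the middle of the right-hand white block.

- **Order of steps:** While still in the slot it was held at rack x of about -0.023 m. It was then lifted so the head was at about 0.28 m, and set down at about 8 s. Handed in at 10.4 s of the 45 s allowed.
- **Last checks:** The side camera shows the punch upright and free. Its head top measured 0.143 m, where a punch standing upright on its foot should be at 0.1427 m. It was released at (0.514, -0.253), against block centres of (0.515, -0.254) from the top camera and (0.514, -0.252) from the side camera. The gripper is clear above it, with wrist force near zero.
- **Not confirmed:** The last top view gave no depth points on the head, probably because the arm was in the way. The final standing pose therefore rests on the side view and the release position alone.

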